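# Make up the brown finishing kit

### The job

Make up the brown finishing kit for the tan pair of shoes: put the brown polish tin, the brown edge-ink bottle, the brown wax cake and the shoe brush into the kit tray, each sitting flat and the right way up at the bottom of the foam pocket cut to its shape. Do not tip over either ink bottle, and leave the black tin and the black bottle standing where they are.

Things in the scene. Friction and masses are not known exactly. Their poses are not given: they have to be found in the camera images.
- tin_brown: shoe-polish tin to be packed: flat round tin, 60 mm across, 30 mm high, with brown lid and sides and thin steel rims. Origin: centre of its underside; z up, lid on top. About 100 g
- bottle_brown: edge-ink bottle to be packed: white round bottle with brown cap and brown label band; body 40 mm across and straight up to 60 mm, then a shoulder, cap 25 mm across, 90 mm high in all. Origin: centre of its underside; z up. About 90 g
- wax: cake of brown edge wax to be packed: bar 60 (its x) x 34 (its y) x 26 mm high, brown ends, cream paper band round the middle. Origin: centre of its underside; z up. About 70 g
- brush: small shoe brush to be packed: oblong wooden block 95 (its x) x 38 (its y) x 18 mm on top, dark bristles 26 mm long below, standing on its bristles, 44 mm high in all (block from 26 to 44 mm up). Origin: centre of the underside of the bristles; z up. About 90 g
- tin_black: look-alike to be left: the same polish tin (60 mm across, 30 mm high) with black lid and sides. Origin: centre of its underside
- bottle_black: look-alike to be left: the same ink bottle (40 mm across, 90 mm high) with black cap and black label band. Origin: centre of its underside; z up
- nest_tin: place of the polish tin: fixed dark grey foam insert 125 (x) x 95 (y) x 20 mm in the aluminium kit tray (275 x 215 mm, rim 24 mm above the bench); in its middle a large round yellow-floored pocket, 78 mm across, 12 mm deep. Origin: centre of its underside, 6 mm above the bench (pocket floor at z = 8 mm, top at 20). Neighbour inserts: same yaw, 129 mm off along x, 99 along y, shuffled
- nest_bottle: place of the ink bottle: fixed dark grey foam insert 125 (x) x 95 (y) x 20 mm in the aluminium kit tray (275 x 215 mm, rim 24 mm above the bench); in its middle a small round yellow-floored pocket, 58 mm across, 12 mm deep. Origin: centre of its underside, 6 mm above the bench (pocket floor at z = 8 mm, top at 20). Neighbour inserts: same yaw, 129 mm off along x, 99 along y, shuffled
- nest_wax: place of the wax cake: fixed dark grey foam insert 125 (x) x 95 (y) x 20 mm in the aluminium kit tray (275 x 215 mm, rim 24 mm above the bench); in its middle a short rectangular yellow-floored pocket, 78 (x) x 52 (y) mm, 12 mm deep. Origin: centre of its underside, 6 mm above the bench (pocket floor at z = 8 mm, top at 20). Neighbour inserts: same yaw, 129 mm off along x, 99 along y, shuffled
- nest_brush: place of the brush: fixed dark grey foam insert 125 (x) x 95 (y) x 20 mm in the aluminium kit tray (275 x 215 mm, rim 24 mm above the bench); in its middle a long rectangular yellow-floored pocket, 113 (x) x 56 (y) mm, 12 mm deep. Origin: centre of its underside, 6 mm above the bench (pocket floor at z = 8 mm, top at 20). Neighbour inserts: same yaw, 129 mm off along x, 99 along y, shuffled
Things that resemble listed ones, but are neither listed nor needed, are in the scene too. Leave any red look-alike of the wax alone. What is shaped like the tin_brown but purple is not meant.

How it is judged (in metres and radians):
At the end, for the whole second after the job is handed in: Brown tin, brown bottle, wax and brush each in its own insert's pocket: centre within 15 mm of the insert's, underside within 4 mm of the pocket floor, upright within 7 degrees, released, at rest; black tin and bottle upright within 7 degrees, within 30 mm of their start (horizontal distance between tin_brown and nest_tin below 0.015 m and z of tin_brown in the frame of nest_tin below 0.012 m and angle between each of tin_brown, bottle_brown, wax, brush, tin_black, bottle_black's own z axis and vertical below 0.12 rad and linear speed of each of tin_brown, bottle_brown, wax, brush below 0.02 m/s and contact force between each of tin_brown, bottle_brown, wax, brush and the fingers below 0.1 N and horizontal distance between bottle_brown and nest_bottle below 0.015 m and z of bottle_brown in the frame of nest_bottle below 0.012 m and horizontal distance between wax and nest_wax below 0.015 m and z of wax in the frame of nest_wax below 0.012 m and horizontal distance between brush and nest_brush below 0.015 m and z of brush in the frame of nest_brush below 0.012 m and distance of each of tin_black, bottle_black from where it was at the start of the episode below 0.03 m); the robot touches nothing.
It fails at once if a black look-alike is moved by more than 30 mm (distance of any of tin_black, bottle_black from where it was at the start of the episode above 0.03 m).
It fails at once if an ink bottle is tipped over (more than 40 degrees) (angle between any of bottle_brown, bottle_black's own z axis and vertical above 0.7 rad).
It also fails if it takes over 99 s, if anything falls off the work surface, if the arm or the gripper's body presses on something with over 40 N, if the wrist force passes 120 N, or if a joint passes its speed limit or range.

### The arm

A 6-joint arm with a two-finger parallel gripper is mounted at the origin on the work surface. World frame = base frame: x ahead of the robot, y to its left, z up, the work surface at z = 0. Lengths are in mm, angles in rad, forces in N, time in s.
With the tool pointing down it reaches from about 300 to 775 mm from the base axis. Payload 14.6 kg.
Tool frame: the origin (TCP) lies between the finger pads; the fingertips stand ahead of it and the grasp point (between the pads) lies 11 mm behind it (manip.finger_overhang is the z of the fingertips in the tool frame, in mm); z points along the fingers, y is the line along which they close (so a half turn about z gives the same grasp; the last joint's range is limited). The gripper opens to 94 mm and grips with 3 to 60 N. Pads are 16 mm wide; open, the fingers measure 119 mm over their backs; the gripper's body (75 mm by 177 mm) begins 78 mm behind the grasp point.
Start: joints at [-1.401, 0.3, 1.521, -0, 1.321, -0.067], TCP at [129.02, -534.643, 179.946] pointing down, gripper open.
Joint ranges: [-3.03, 3.03], [-0.79, 2.21], [0.23, 2.52], [-1.04, 4.18], [0, 3.07], [-2.55, 2.55]. Speed limits (rad/s): [2.22, 2.22, 2.57, 3.14, 3.14, 3.14].

### API

Orientations are given as [roll, pitch, yaw] about the fixed x, y, z axes, in that order (R = Rz(yaw) Ry(pitch) Rx(roll)).
In Python, from cell import manip gives the robot as it stands.
- The arm moves only by the tool jog_arm, never from a script. Its argument "series" is a list of rows, each a list of 7 numbers: the shift along the world's x, y, z as a fraction of full scale, then the turn, a rotation vector about the world's x, y, z as a fraction of full scale, then the closure, from 0 (fully open) to 1 (shut). In form: [[dx, dy, dz, wx, wy, wz, fingers], ...]. A call has 1 to 8 rows; each row is the pose to reach, as a shift and turn from the pose commanded when the call began; what a row does not reach only later rows make up. Full scale, the value 1, is 120 mm for a shift and 90 degrees for a turn. A row lasts 1/12 s, in which the tool goes at most 41.7 mm and 7.16 degrees, less where a joint would pass 70% of its speed; a pose out of reach is approached as far as the arm can. A call with a number of a shift or a turn outside -1 to 1 is refused whole. A call with a gripper value outside its range is refused whole. The fingers move at their own pace and stop on an object; "grip_force" is the grip in N (left out, the last holds). Time passes only in rows, so rows that repeat a pose let the fingers close. It gives the time, the measured TCP pose, the force, the opening and the grip force at its end, in the units of the state.
- manip.read_state(): the state, without advancing time (a new reading comes with each control period).
- manip.camera(name): name is "scene" or "side" or "wrist"; returns a dict with "frame" (400x640x3 uint8, red, green, blue), "vfov" (degrees; the focal length in pixels is half the picture's height over the tangent of half this angle, whatever the lens; pixels are square), "cx", "cy" (the principal point, pixels), "R" (3x3) and "t" (3): a world point X has camera coordinates R X + t; the wrist camera has in their place "hand_eye" (4x4, takes a point from camera to tool coordinates, whose origin is the TCP and whose axes are the flange's). Camera axes: x right, y down, z forward; pixel columns grow to the right and rows downward; lengths in mm; the calibration is good to about 2 mm. The wrist camera is an equidistant fisheye: a pixel r from the principal point sees the ray r / f radians off the axis. A picture is of the moment at which its call begins: read the wrist's pose just before it. There is no depth.
- manip.sign_off(): hands the job in; it is judged then, once.
The state is a dict: "clock": time; "joints": joint angles; "qd": joint speeds; "effort": joint torques, N m; "eef_pos": TCP position; "eef_rot": TCP orientation; "wrist_force": force on the tool from outside, world axes, zero at the start; "moment": the same for the moment, N m; "finger_gap": finger opening in mm; "finger_force": force on a finger pad.
Only numpy, scipy, OpenCV 4.12 (cv2) and the standard library are available. Lean on these libraries where they do the work, as an engineer would, in place of code of your own. Each camera call takes 0.05 s, during which the arm holds its last target. There are 200 camera calls.

## Working session

There is one attempt and no reset: what is moved stays moved. The work goes in short steps, Python scripts to look and compute and a tool call to move; the robot and the scene stay as the last step left them, time stands still between calls to the robot, and variables do not carry over. Pictures are saved under pics/ and viewed, at most 14 in all, crops included, and the job is handed in when it is done.

Besides the shell and the picture viewer there is one more tool, called after "Call:" by a JSON object that holds its "op" and its "data", one argument or row to a line. jog_arm: Moves the arm, as the interface text tells. Its arguments: {"type":"object","properties":{"series":{"type":"array"},"grip_force":{"type":"number"}},"required":["series"]}

```bash
mkdir -p pics; ls
cat > h.py <<'E'
import numpy as np, cv2
from cell import manip
def save(n,f): cv2.imwrite(f'pics/{n}.png',f[:,:,::-1])
def ray(c,u,v):
    f=200/np.tan(np.radians(c['vfov'])/2)
    d=np.array([(u-c['cx'])/f,(v-c['cy'])/f,1.0]); R=np.array(c['R']);t=np.array(c['t'])
    return -R.T@t, R.T@d
def atz(c,u,v,z):
    o,d=ray(c,u,v); return o+d*(z-o[2])/d[2]
def proj(c,X):
    f=200/np.tan(np.radians(c['vfov'])/2)
    p=np.array(c['R'])@np.array(X)+np.array(c['t']); return p[:2]/p[2]*f+[c['cx'],c['cy']]
E
python3 - <<'E'
from h import *
import pickle
s=manip.read_state();print(s, manip.finger_overhang)
for n in('scene','side','wrist'):
    c=manip.camera(n); save(n+'0',c['frame']); pickle.dump(c,open(n+'.pkl','wb'))
    print(n,c['vfov'],c['cx'],c['cy'],[np.round(c[k],3).tolist() for k in ('R','t','hand_eye') if k in c])
E
```

```text
pics
{'clock': 0.0, 'joints': array([-1.40059328e+00,  3.00473920e-01,  1.52160287e+00,  9.36960631e-06,
        1.32069942e+00, -6.65749131e-02]), 'qd': array([-0.00042499, -0.00038627, -0.00043835,  0.0008612 , -0.00041191,
        0.00015912]), 'effort': array([-3.04583218e-04, -5.31809056e+01, -3.52734554e+01,  7.08380551e-02,
        2.44027114e-02, -1.22905931e-04]), 'eef_pos': array([ 128.97632569, -534.35271441,  179.37558731]), 'eef_rot': array([-3.14041232e+00, -8.77920700e-05,  2.36775584e-01]), 'wrist_force': array([-0.38692458, -0.46762111, -0.44239131]), 'moment': array([-0.00294945, -0.04471521, -0.00794396]), 'finger_force': 0.0, 'finger_gap': 93.98301879680459} 8.0
scene 49.554726755456834 330.2906322760126 199.26705605406383 [[[-0.197, 0.98, 0.014], [0.682, 0.147, -0.717], [-0.705, -0.132, -0.697]], [186.395, -356.765, 1719.756]]
side 57.495511554023565 317.2808183134259 192.28349599564285 [[[0.913, -0.408, -0.006], [-0.283, -0.623, -0.729], [0.294, 0.667, -0.684]], [-560.078, 152.001, 777.967]]
wrist 65.70646984690485 320.14510596563065 201.97410123655098 [[[0.001, -0.958, -0.287, 82.629], [1.0, 0.001, 0.001, -0.929], [-0.001, -0.287, 0.958, -204.15], [0.0, 0.0, 0.0, 1.0]]]
```

View pics/scene0.png

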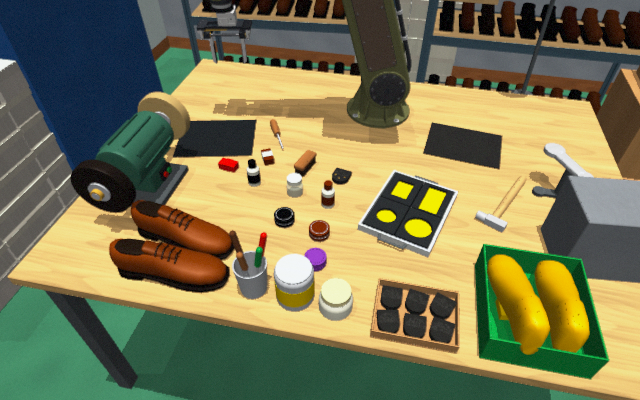

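View pics/side0.png

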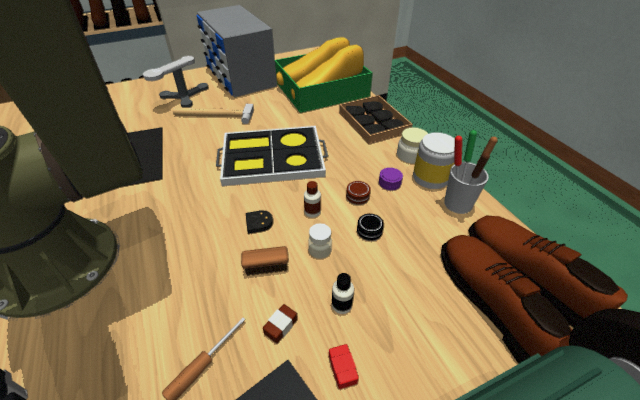

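The scene picture shows the wax at (267,156) and its red look-alike at (229,165). The brush is at (305,161), the black bottle at (254,172) and the brown bottle at (328,193). A white jar is at (294,184), the black tin at (284,217), the brown tin at (319,230) and the purple tin at (316,259). The tray is around (410,210). Next I'll enlarge this area to confirm which is which.

Run:
```python
import cv2
a=cv2.imread('pics/scene0.png')[140:275,210:470]; cv2.imwrite('pics/s1.png',cv2.resize(a,None,fx=3,fy=3,interpolation=cv2.INTER_CUBIC))
a=cv2.imread('pics/side0.png')[115:345,205:415]; cv2.imwrite('pics/s2.png',cv2.resize(a,None,fx=2.6,fy=2.6,interpolation=cv2.INTER_CUBIC))
```

```text
(no output)
```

View pics/s1.png

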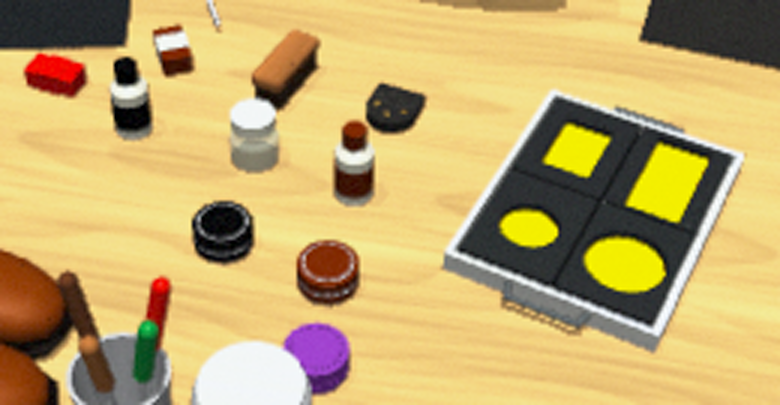

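View pics/s2.png

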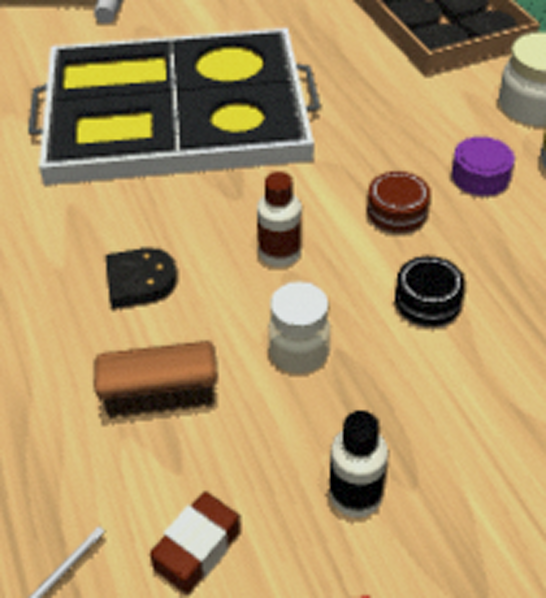

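Both bottles, both tins and the wax are clear. In the side crop the brown cap and label is at (279,220) and the brown tin at (399,200). The banded brown cake is at (197,540) and the brush at (155,380). The black twins, the white jar, the purple tin and the red bar are not meant. In the tray, the wax pocket is near-left, the brush near-right, the bottle far-left and the tin far-right, as seen from the scene camera.

```bash
cat > m.py <<'E'
from h import *
import pickle
from scipy.optimize import least_squares
sc=pickle.load(open('scene.pkl','rb'));sd=pickle.load(open('side.pkl','rb'))
A=lambda u,v:(210+u/3,140+v/3)
B=lambda u,v:(205+u/2.6,115+v/2.6)
def sh(n,z,a,b):
    print(n,'scene',[np.round(atz(sc,*A(*p),z)[:2]).tolist() for p in a],'side',[np.round(atz(sd,*B(*p),z)[:2]).tolist() for p in b])
sh('tinb',30,[(328,264)],[(399,192)])
sh('botb',90,[(355,127)],[(279,180)])
sh('wax',26,[(155,30),(182,27),(192,65),(163,72)],[(207,494),(240,514),(190,577),(155,547)])
sh('brush',44,[(253,72),(298,32),(318,40),(275,85)],[(95,360),(210,342),(216,372),(97,385)])
sh('tin_black',30,[(222,222)],[(430,280)])
sh('bot_black',90,[(124,64)],[(361,420)])
sh('jar',60,[(254,112)],[(300,305)])
a=[(555,93),(743,155),(657,340),(445,255)]; b=[(52,40),(293,30),(313,149),(42,166)]
sh('tray',24,a,b)
sh('pockets w,b,bo,t scene z8..14',14,[(578,151),(671,183),(529,228),(624,264)],[(115,128),(115,74),(238,118),(230,64)])
E
python3 m.py
```

```text
tinb scene [[692.0, -83.0]] side [[685.0, -89.0]]
botb scene [[563.0, -84.0]] side [[563.0, -88.0]]
wax scene [[380.0, -353.0], [368.0, -325.0], [431.0, -294.0], [450.0, -322.0]] side [[410.0, -308.0], [426.0, -332.0], [378.0, -360.0], [364.0, -330.0]]
brush scene [[450.0, -219.0], [371.0, -188.0], [380.0, -163.0], [466.0, -191.0]] side [[368.0, -174.0], [456.0, -194.0], [450.0, -223.0], [363.0, -197.0]]
tin_black scene [[660.0, -195.0]] side [[656.0, -198.0]]
bot_black scene [[519.0, -335.0]] side [[516.0, -335.0]]
jar scene [[530.0, -196.0]] side [[531.0, -201.0]]
tray scene [[391.0, 103.0], [449.0, 304.0], [714.0, 225.0], [652.0, 22.0]] side [[448.0, 313.0], [711.0, 216.0], [641.0, 9.0], [385.0, 96.0]]
pockets w,b,bo,t scene z8..14 scene [[468.0, 136.0], [496.0, 233.0], [590.0, 97.0], [618.0, 192.0]] side [[471.0, 137.0], [498.0, 231.0], [595.0, 99.0], [623.0, 195.0]]
```

View pics/wrist0.png

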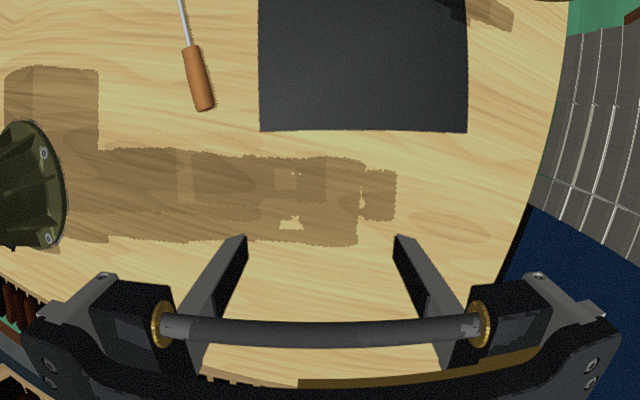

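The wrist view shows only the bench near the start, with no kit items in it. From the estimates, the tin is at about (688,-86), the bottle (563,-86), the wax (402,-327) at 27°, the brush (413,-194) at -17°, and the tray yaw is about -17°. I'll move above the scene for a top view to refine these.

Call:
{"op": "jog_arm", "data": {
  "series": [
    [0,0,1,0,0,-0.15,0],
    [0,0,1,0,0,-0.15,0],
    [0,0,1,0,0,-0.15,0],
    [0,0,1,0,0,-0.15,0]
  ],
  "grip_force": 15
}}

```text
clock: 0.48
eef_pos: [129.3, -536.1, 307.4]
eef_rot: [3.131, -0.002, 0.001]
wrist_force: [-0.7, -1.3, 0.6]
finger_gap: 94.2
finger_force: 0.0
```

Call:
{"op": "jog_arm", "data": {
  "series": [
    [0.8,0.94,0,0,0,0,0],
    [0.8,0.94,0,0,0,0,0],
    [0.8,0.94,0,0,0,0,0],
    [0.8,0.94,0,0,0,0,0],
    [0.8,0.94,0,0,0,0,0]
  ]
}}

```text
clock: 0.9
eef_pos: [227.3, -419.2, 300.4]
eef_rot: [3.141, -0.001, 0.005]
wrist_force: [0.6, -0.6, 0.9]
finger_gap: 93.9
finger_force: 0.0
```

Call:
{"op": "jog_arm", "data": {
  "series": [
    [0.8,0.94,0,0,0,0,0],
    [0.8,0.94,0,0,0,0,0],
    [0.8,0.94,0,0,0,0,0],
    [0.8,0.94,0,0,0,0,0],
    [0.8,0.94,0,0,0,0,0]
  ]
}}

```text
clock: 1.32
eef_pos: [322.9, -306.7, 300.0]
eef_rot: [-3.141, -0.001, 0.005]
wrist_force: [-1.0, 0.1, 1.0]
finger_gap: 93.9
finger_force: 0.0
```

Call:
{"op": "jog_arm", "data": {
  "series": [
    [0.8,0.94,0,0,0,0,0],
    [0.8,0.94,0,0,0,0,0],
    [0.8,0.94,0,0,0,0,0],
    [0.8,0.94,0,0,0,0,0],
    [0.8,0.94,0,0,0,0,0]
  ]
}}

```text
clock: 1.73
eef_pos: [418.8, -194.2, 299.5]
eef_rot: [-3.141, 0.0, 0.005]
wrist_force: [-0.2, 0.1, 0.1]
finger_gap: 93.8
finger_force: 0.0
```

Call:
{"op": "jog_arm", "data": {
  "series": [
    [0.7,0.94,0.2,0,0,0,0],
    [0.7,0.94,0.2,0,0,0,0],
    [0.7,0.94,0.2,0,0,0,0],
    [0.7,0.94,0.2,0,0,0,0],
    [0.7,0.94,0.2,0,0,0,0],
    [0.7,0.94,0.2,0,0,0,0]
  ]
}}

```text
clock: 2.23
eef_pos: [501.1, -84.1, 323.4]
eef_rot: [3.141, 0.001, 0.002]
wrist_force: [-0.1, -0.9, -0.1]
finger_gap: 94.1
finger_force: 0.0
```

```bash
cat >> h.py <<'E'
from scipy.spatial.transform import Rotation as Ro
def wcam():
    s=manip.read_state(); c=dict(manip.camera('wrist'))
    c['Rt']=Ro.from_euler('xyz',s['eef_rot']).as_matrix(); c['p']=np.array(s['eef_pos']); print('t',round(s['clock'],2),'pos',c['p'].round(1),'rot',np.round(s['eef_rot'],3),'gap',round(s['finger_gap'],1)); return c
def watz(c,u,v,z):
    f=200/np.tan(np.radians(c['vfov'])/2); d=np.array([u-c['cx'],v-c['cy']]); r=np.hypot(*d)+1e-9; th=r/f
    H=np.array(c['hand_eye']); q=H[:3,:3]@np.r_[d/r*np.sin(th),np.cos(th)]
    o=c['Rt']@H[:3,3]+c['p']; q=c['Rt']@q
    return (o+q*(z-o[2])/q[2])[:2]
E
python3 - <<'E'
from h import *
import pickle
c=wcam(); pickle.dump(c,open('w1.pkl','wb')); save('w1',c['frame'])
cv2.imwrite('pics/w1b.png',cv2.resize(c['frame'][:,:,::-1][60:340,60:460],None,fx=2,fy=2,interpolation=cv2.INTER_CUBIC))
E
```

```text
t 2.23 pos [501.1 -84.1 323.4] rot [3.141e+00 1.000e-03 2.000e-03] gap 94.1
```

View pics/w1.png

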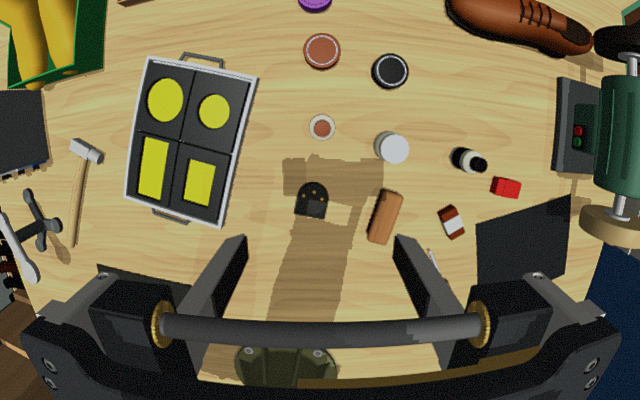

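The top view shows the pockets: tin (165,100), bottle (214,111), brush (154,168) and wax (199,183). It also shows the brown tin (322,50), the brown bottle's cap (322,127), the brush (385,216) and the wax (452,222).

Run:
```python
from h import *
import pickle
c=pickle.load(open('w1.pkl','rb')); f=c['frame'].astype(int)
m=((f[...,0]>150)&(f[...,1]>150)&(f[...,2]<90)).astype(np.uint8); m[:,:120]=0
n,l,st,ce=cv2.connectedComponentsWithStats(m)
for i in range(1,n):
    if st[i,4]>200:
        v,u=np.nonzero(l==i); P=np.array([watz(c,a,b,14) for a,b in zip(u,v)]); mn=P.mean(0)
        w,V=np.linalg.eigh(np.cov(P.T)); d=V[:,1]; print('pocket',ce[i].round(),mn.round(1),'yaw',np.degrees(np.arctan2(d[1],d[0])).round(1),'sz',np.sqrt(12*w).round())
for n,u,v,z in [('tin',322,51,30),('bottle',322,127,90),('wax',452,222,26),('brush',386,214,44),('btin',390,70,30),('bbot',478,164,90),('jar',394,147,60)]: print(n,watz(c,u,v,z).round(1))
# brush/wax masks
g=cv2.resize(c['frame'][:,:,::-1][175:255,355:485],None,fx=6,fy=6,interpolation=cv2.INTER_CUBIC); cv2.imwrite('pics/w1c.png',g)
```

```text
pocket [165. 100.] [618.5 191.3] yaw 167.6 sz [63. 66.]
pocket [214. 111.] [590.4  96.3] yaw 177.9 sz [47. 49.]
pocket [153. 167.] [495.8 228.3] yaw 163.4 sz [ 51. 110.]
pocket [199. 182.] [466.5 133.1] yaw 163.1 sz [49. 76.]
tin [682.5 -86.4]
bottle [562.1 -86.4]
wax [ 395.4 -327.4]
brush [ 417.9 -194.7]
btin [ 655.1 -195.3]
bbot [ 515.2 -330.9]
jar [ 532.2 -197.7]
```

View pics/w1c.png

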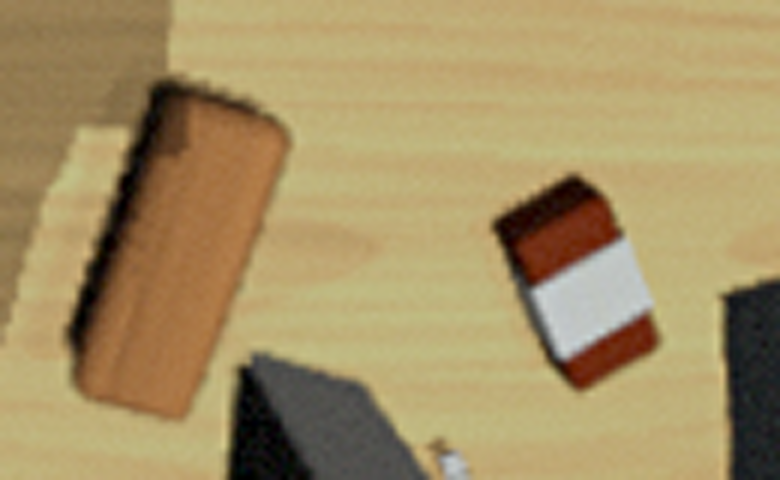

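Tray fit: centre (543,162), yaw -16.6°. Nests: tin (619,191), bottle (590,96), wax (467,133), brush (495,228). I'll take the tin first, hovering with the tool already at the tray's yaw.

Call:
{"op": "jog_arm", "data": {
  "series": [
    [0.76,0,-0.9,0,0,-0.184,0],
    [0.76,0,-0.9,0,0,-0.184,0],
    [0.76,0,-0.9,0,0,-0.184,0],
    [0.76,0,-0.9,0,0,-0.184,0],
    [0.76,0,-0.9,0,0,-0.184,0]
  ]
}}

```text
clock: 2.7
eef_pos: [591.5, -85.1, 211.4]
eef_rot: [3.141, 0.007, -0.29]
wrist_force: [-0.2, 0.4, -0.7]
finger_gap: 94.1
finger_force: 0.0
```

Call:
{"op": "jog_arm", "data": {
  "series": [
    [0.76,0,-0.9,0,0,0,0],
    [0.76,0,-0.9,0,0,0,0],
    [0.76,0,-0.9,0,0,0,0],
    [0.76,0,-0.9,0,0,0,0],
    [0.76,0,-0.9,0,0,0,0],
    [0.76,0,-0.9,0,0,0,0]
  ]
}}

```text
clock: 3.2
eef_pos: [682.9, -84.8, 109.2]
eef_rot: [3.141, -0.0, -0.289]
wrist_force: [-0.0, -0.4, 1.3]
finger_gap: 94.5
finger_force: 0.0
```

Run:
```python
from h import *
import pickle
c=wcam(); pickle.dump(c,open('w2.pkl','wb')); save('w2',c['frame'])
c1=pickle.load(open('w1.pkl','rb'))
q=lambda u,v:(355+u/6,175+v/6)
for n,z,p in [('brush',44,[(180,85),(290,140),(185,418),(78,388)]),('wax',26,[(612,202),(520,262),(578,388),(658,340)])]:
    P=np.array([watz(c1,*q(*x),z) for x in p]); print(n,P.round().tolist(),P.mean(0).round(1),'mid',np.degrees(np.arctan2(*((P[0]+P[1]-P[2]-P[3])[::-1]))).round(1))
```

```text
t 3.2 pos [682.9 -84.8 109.2] rot [ 3.141 -0.    -0.289] gap 94.5
brush [[461.0, -190.0], [445.0, -223.0], [361.0, -199.0], [371.0, -167.0]] [ 409.8 -194.6] mid -15.4
wax [[421.0, -334.0], [402.0, -305.0], [360.0, -332.0], [375.0, -358.0]] [ 389.7 -332.2] mid 29.7
```

View pics/w2.png

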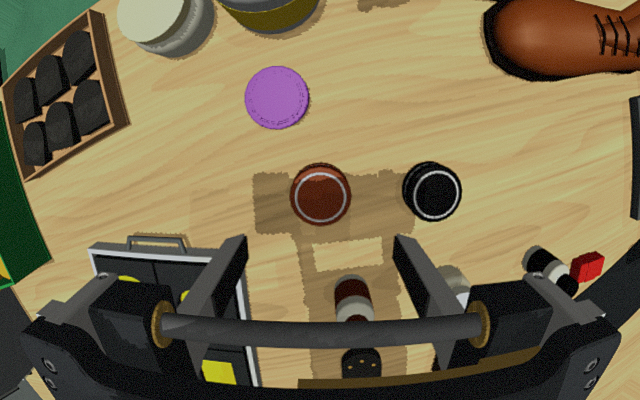

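The tin lid's centre is at about (322,194), with the black tin (433,192) and the purple tin (277,98) clear of the fingers.

Run:
```python
from h import *
import pickle
c=pickle.load(open('w2.pkl','rb')); print(watz(c,322,194,30),watz(c,433,193,30),watz(c,354,284,90))
f=c['frame'].astype(int); m=((f[...,0]-f[...,2]>30)&(f[...,0]<170)&(f[...,1]<80)).astype(np.uint8)
m[:155]=0;m[235:]=0;m[:,:280]=0;m[:,360:]=0
v,u=np.nonzero(m);print(u.min(),u.max(),v.min(),v.max(),u.mean(),v.mean())
```

```text
[687.70336077 -88.2019193 ] [ 657.78914072 -194.17305582] [620.56997876 -96.19292635]
289 351 163 226 319.891785150079 194.74012638230647
```

Call:
{"op": "jog_arm", "data": {
  "series": [
    [0.033,-0.025,-0.4,0,0,0,0],
    [0.033,-0.025,-0.6,0,0,0,0],
    [0.033,-0.025,-0.72,0,0,0,0],
    [0.033,-0.025,-0.72,0,0,0,0],
    [0.033,-0.025,-0.72,0,0,0,1],
    [0.033,-0.025,-0.72,0,0,0,1],
    [0.033,-0.025,-0.72,0,0,0,1],
    [0.033,-0.025,-0.72,0,0,0,1]
  ]
}}

```text
clock: 3.92
eef_pos: [688.2, -86.6, 23.6]
eef_rot: [-3.141, -0.003, -0.288]
wrist_force: [0.2, 0.1, -0.5]
finger_gap: 70.4
finger_force: 0.0
```

Call:
{"op": "jog_arm", "data": {
  "series": [
    [0,0,0,0,0,0,1],
    [0,0,0,0,0,0,1],
    [0,0,0,0,0,0,1],
    [0,0,0,0,0,0,1]
  ]
}}

```text
clock: 4.25
eef_pos: [687.4, -86.4, 21.6]
eef_rot: [-3.142, -0.0, -0.288]
wrist_force: [-0.0, -0.1, 0.4]
finger_gap: 44.1
finger_force: 0.0
```

The gap is below 60 mm with no contact force, so I'll look.

Run:
```python
from h import *
c=wcam()
a=cv2.resize(c['frame'][100:330,200:480],None,fx=1.4,fy=1.4)
d=manip.camera('side')['frame'][130:270,300:470]; d=cv2.resize(d,None,fx=2.3,fy=2.3)
b=np.zeros((322,800,3),np.uint8); b[:,:392]=a; b[:,400:791]=d[:322]
save('c1',b)
```

```text
t 4.25 pos [687.4 -86.4  21.6] rot [-3.142 -0.    -0.288] gap 44.1
```

View pics/c1.png

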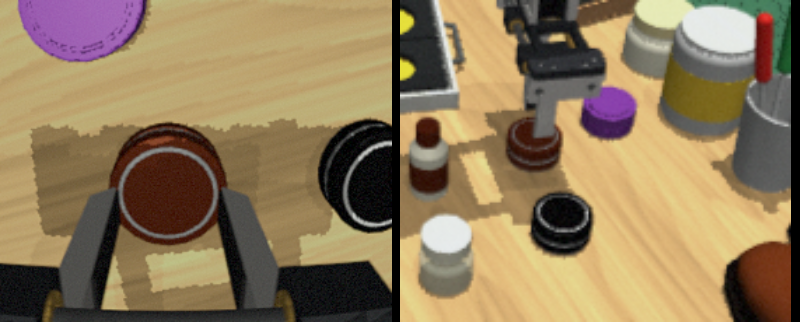

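Run:
```python
from h import *
c=wcam(); print(watz(c,320,239,30),watz(c,320,196,0)); s=manip.read_state(); print(s['finger_gap'],s['finger_force'])
T=np.array([687.4,-86.4,21.6]); H=np.array(c['hand_eye'])
f=200/np.tan(np.radians(c['vfov'])/2)
for p in ([0,0,0],[0,22,8],[0,-22,8],[0,30,8]):
    q=H[:3,:3].T@(np.array(p)-H[:3,3]); th=np.arctan2(np.hypot(*q[:2]),q[2]); print(p,(q[:2]/np.hypot(*q[:2])*th*f+[c['cx'],c['cy']]).round())
```

```text
t 4.35 pos [687.3 -86.4  21.5] rot [ 3.142  0.    -0.288] gap 36.1
[684.78534242 -85.65892509] [706.16388785 -91.98271868]
31.69930568166141 0.0
[0, 0, 0] [320. 231.]
[0, 22, 8] [350. 227.]
[0, -22, 8] [290. 227.]
[0, 30, 8] [361. 227.]
```

Run:
```python
from h import *
for k in range(3):
    c=wcam(); s=manip.read_state(); print(s['finger_gap'],s['finger_force'])
a=cv2.resize(c['frame'][100:330,200:480],None,fx=1.4,fy=1.4)
d=manip.camera('scene')['frame'][190:280,260:380]; d=cv2.resize(d,None,fx=3.3,fy=3.3)
b=np.zeros((322,800,3),np.uint8); b[:,:392]=a; b[:297,400:796]=d
save('c2',b)
```

```text
t 4.4 pos [687.4 -86.4  21.5] rot [ 3.142  0.    -0.288] gap 31.7
27.770679509568293 0.0
t 4.45 pos [687.4 -86.4  21.5] rot [ 3.142  0.    -0.288] gap 27.8
23.707153078550448 0.0
t 4.5 pos [687.4 -86.4  21.5] rot [-3.142  0.    -0.288] gap 23.7
20.233972418915982 0.0
```

View pics/c2.png

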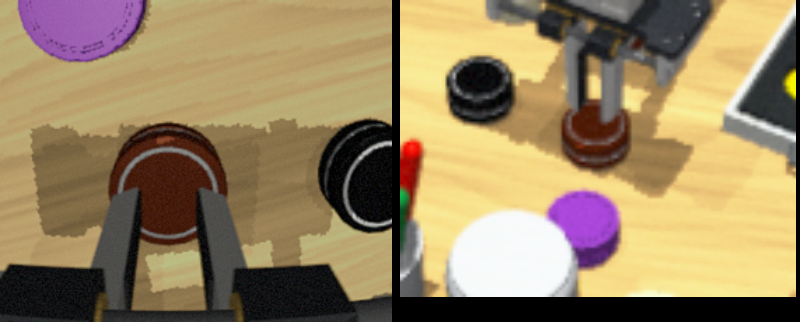

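Run:
```python
from h import *
s=manip.read_state(); R=Ro.from_euler('xyz',s['eef_rot']).as_matrix()
sc=manip.camera('scene');sd=manip.camera('side');print(s['finger_gap'],s['clock'])
for z in (8,-11,-28):
    for y in(10,-10): print(z,y,'scene',proj(sc,R@[8,y,z]+s['eef_pos']).round(),'in c2',((proj(sc,R@[8,y,z]+s['eef_pos'])-[260,190])*3.3+[400,0]).round())
    print('side c1',((proj(sd,R@[0,22,z]+s['eef_pos'])-[300,130])*2.3+[400,0]).round())
d=manip.camera('side')['frame'][150:220,320:420]; d=cv2.resize(d,None,fx=4,fy=4,interpolation=cv2.INTER_CUBIC)
e=sc['frame'][190:250,270:370]; e=cv2.resize(e,None,fx=4,fy=4,interpolation=cv2.INTER_CUBIC)
b=np.zeros((280,800,3),np.uint8); b[:,:400]=d; b[:240,400:]=e; save('c3',b)
```

```text
16.410849001957814 4.6
8 10 scene [314. 231.] in c2 [579. 136.]
8 -10 scene [320. 234.] in c2 [599. 144.]
side c1 [538. 159.]
-11 10 scene [314. 227.] in c2 [578. 121.]
-11 -10 scene [320. 229.] in c2 [599. 129.]
side c1 [540. 146.]
-28 10 scene [314. 223.] in c2 [578. 107.]
-28 -10 scene [320. 225.] in c2 [599. 116.]
side c1 [541. 134.]
```

View pics/c3.png

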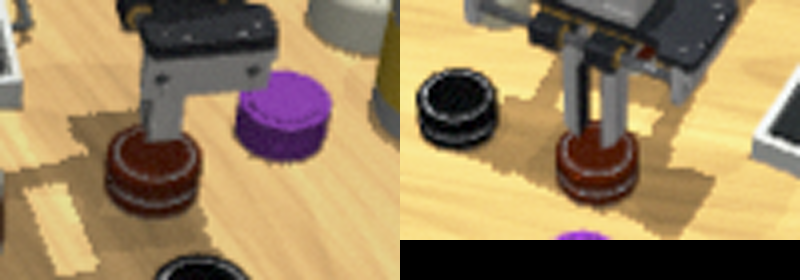

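All three cameras agree that the fingers closed above the lid. The tips are really at about tool z = -27, not +8 as stated, so they end some 35 mm shorter. I'll open, then go down about 31 mm in steps while watching the force.

Call:
{"op": "jog_arm", "data": {
  "series": [
    [0,0,0,0,0,0,0],
    [0,0,0,0,0,0,0],
    [0,0,0,0,0,0,0],
    [0,0,0,0,0,0,0],
    [0,0,0,0,0,0,0],
    [0,0,0,0,0,0,0],
    [0,0,0,0,0,0,0],
    [0,0,0,0,0,0,0]
  ]
}}

```text
clock: 5.42
eef_pos: [687.4, -86.5, 21.6]
eef_rot: [3.142, 0.0, -0.288]
wrist_force: [-0.4, 0.1, 0.5]
finger_gap: 54.1
finger_force: 0.0
```

Call:
{"op": "jog_arm", "data": {
  "series": [
    [0,0,0,0,0,0,0],
    [0,0,0,0,0,0,0],
    [0,0,0,0,0,0,0],
    [0,0,-0.04,0,0,0,0],
    [0,0,-0.08,0,0,0,0],
    [0,0,-0.12,0,0,0,0],
    [0,0,-0.12,0,0,0,0]
  ]
}}

```text
clock: 6.0
eef_pos: [686.6, -86.3, 5.5]
eef_rot: [3.141, 0.002, -0.288]
wrist_force: [-0.7, 0.1, -0.4]
finger_gap: 93.8
finger_force: 0.0
```

Call:
{"op": "jog_arm", "data": {
  "series": [
    [0,0,-0.05,0,0,0,0],
    [0,0,-0.1,0,0,0,0],
    [0,0,-0.135,0,0,0,0],
    [0,0,-0.135,0,0,0,0],
    [0,0,-0.135,0,0,0,1],
    [0,0,-0.135,0,0,0,1],
    [0,0,-0.135,0,0,0,1],
    [0,0,-0.135,0,0,0,1]
  ]
}}

```text
clock: 6.67
eef_pos: [687.6, -86.5, -8.7]
eef_rot: [-3.142, -0.001, -0.288]
wrist_force: [-0.4, -0.0, 0.0]
finger_gap: 70.4
finger_force: 0.0
```

Call:
{"op": "jog_arm", "data": {
  "series": [
    [0,0,0,0,0,0,1],
    [0,0,0,0,0,0,1],
    [0,0,0,0,0,0,1],
    [0,0,0,0,0,0,1]
  ]
}}

```text
clock: 7.0
eef_pos: [687.5, -86.4, -8.9]
eef_rot: [-3.142, -0.0, -0.288]
wrist_force: [-0.6, 0.2, 1.0]
finger_gap: 59.6
finger_force: 15.0
```

Tin gripped (59.6 mm, 15 N). Now I'll carry it to its nest.

Call:
{"op": "jog_arm", "data": {
  "series": [
    [0,0,0.2,0,0,0,1],
    [0,0,0.5,0,0,0,1],
    [0,0,0.8,0,0,0,1],
    [0,0,0.8,0,0,0,1]
  ]
}}

```text
clock: 7.33
eef_pos: [690.4, -86.9, 95.1]
eef_rot: [-3.14, -0.011, -0.288]
wrist_force: [1.2, -0.7, -0.1]
finger_gap: 59.9
finger_force: 15.0
```

Call:
{"op": "jog_arm", "data": {
  "series": [
    [-0.1,0.3,0,0,0,0,1],
    [-0.2,0.6,0,0,0,0,1],
    [-0.3,0.9,0,0,0,0,1],
    [-0.3,1,0,0,0,0,1]
  ]
}}

```text
clock: 7.67
eef_pos: [649.6, 37.8, 86.8]
eef_rot: [-3.141, 0.001, -0.285]
wrist_force: [1.0, -0.1, -0.6]
finger_gap: 59.4
finger_force: 15.0
```

Call:
{"op": "jog_arm", "data": {
  "series": [
    [-0.1,0.3,0,0,0,0,1],
    [-0.2,0.6,0,0,0,0,1],
    [-0.27,0.9,0,0,0,0,1],
    [-0.27,1,0,0,0,0,1]
  ]
}}

```text
clock: 8.0
eef_pos: [617.6, 157.7, 86.9]
eef_rot: [-3.141, 0.001, -0.285]
wrist_force: [-0.4, -0.3, -0.9]
finger_gap: 59.5
finger_force: 15.0
```

Call:
{"op": "jog_arm", "data": {
  "series": [
    [0,0.15,0,0,0,0,1],
    [0,0.31,0,0,0,0,1],
    [0,0.31,0,0,0,0,1],
    [0,0.31,0,0,0,0,1]
  ]
}}

```text
clock: 8.33
eef_pos: [619.1, 190.9, 86.6]
eef_rot: [3.141, 0.0, -0.287]
wrist_force: [0.7, -1.1, -1.7]
finger_gap: 59.6
finger_force: 15.0
```

Run:
```python
from h import *
import pickle
c=wcam(); pickle.dump(c,open('w3.pkl','wb')); save('w3',c['frame'])
f=c['frame'].astype(int)
m=((f[...,0]>150)&(f[...,1]>150)&(f[...,2]<90)).astype(np.uint8)
n,l,st,ce=cv2.connectedComponentsWithStats(m)
for i in range(1,n):
    if st[i,4]>200:
        v,u=np.nonzero(l==i); P=np.array([watz(c,a,b,14) for a,b in zip(u,v)]); print(ce[i].round(),st[i],P.mean(0).round(1))
```

```text
t 8.33 pos [619.1 190.9  86.6] rot [ 3.141  0.    -0.287] gap 59.6
[ 42. 122.] [   0   36   92  158 6955] [815.6 491.6]
[ 12. 194.] [   0  152   32   74 1371] [754.  609.8]
[324. 179.] [ 281  162   79   38 1670] [638.5 181.4]
[424. 202.] [ 397  175   53   55 2244] [589.8  94.5]
[318. 309.] [ 294  292   52   30 1146] [502.2 227.6]
```

Call:
{"op": "jog_arm", "data": {
  "series": [
    [0,0,-0.25,0,0,0,1],
    [0,0,-0.5,0,0,0,1],
    [0,0,-0.62,0,0,0,1],
    [0,0,-0.68,0,0,0,1],
    [0,0,-0.725,0,0,0,1],
    [0,0,-0.725,0,0,0,1],
    [0,0,-0.725,0,0,0,1]
  ]
}}

```text
clock: 8.97
eef_pos: [619.7, 189.5, 0.7]
eef_rot: [-3.141, -0.001, -0.289]
wrist_force: [0.7, -1.3, -0.1]
finger_gap: 59.9
finger_force: 15.0
```

Call:
{"op": "jog_arm", "data": {
  "series": [
    [0,0,0,0,0,0,0.28],
    [0,0,0,0,0,0,0.28],
    [0,0,0,0,0,0,0.28],
    [0,0,0,0,0,0,0.28]
  ]
}}

```text
clock: 9.3
eef_pos: [619.0, 190.8, 0.1]
eef_rot: [-3.141, -0.0, -0.288]
wrist_force: [0.4, 0.1, 0.1]
finger_gap: 67.8
finger_force: 0.0
```

Call:
{"op": "jog_arm", "data": {
  "series": [
    [0,0,0.1,0,0,0,0.28],
    [0,0,0.3,0,0,0,0.28],
    [0,0,0.6,0,0,0,0],
    [0,0,1,0,0,0,0],
    [0,0,1,0,0,0,0],
    [0,0,1,0,0,0,0]
  ]
}}

```text
clock: 9.8
eef_pos: [620.5, 191.3, 124.4]
eef_rot: [-3.138, -0.006, -0.288]
wrist_force: [0.4, -0.1, 0.1]
finger_gap: 91.1
finger_force: 0.0
```

Run:
```python
from h import *
c=wcam(); save('w4',c['frame'])
f=c['frame'].astype(int); m=((f[...,0]-f[...,2]>30)&(f[...,0]<170)&(f[...,1]<80)).astype(np.uint8)
m[:130]=0;m[300:]=0;m[:,:260]=0;m[:,390:]=0
n,l,st,ce=cv2.connectedComponentsWithStats(m)
for i in range(1,n):
  if st[i,4]>200: print(st[i],ce[i],watz(c,*ce[i],38))
```

```text
t 9.8 pos [620.5 191.3 124.4] rot [-3.138 -0.006 -0.288] gap 91.1
[293 170  61  64 883] [322.49830125 198.83465459] [619.11659382 189.38252819]
[ 300  183   46   44 1558] [322.43260591 204.563543  ] [613.52852274 191.08281683]
```

Tin placed. Next I'll hover over the brush.

Call:
{"op": "jog_arm", "data": {
  "series": [
    [-0.43,-0.8,0,0,0,0,0],
    [-0.43,-0.8,0,0,0,0,0],
    [-0.43,-0.8,0,0,0,0,0],
    [-0.43,-0.8,0,0,0,0,0]
  ]
}}

```text
clock: 10.18
eef_pos: [564.9, 91.3, 118.4]
eef_rot: [3.14, 0.003, -0.291]
wrist_force: [0.6, 0.6, -0.3]
finger_gap: 93.6
finger_force: 0.0
```

Call:
{"op": "jog_arm", "data": {
  "series": [
    [-0.43,-0.8,0,0,0,0,0],
    [-0.43,-0.8,0,0,0,0,0],
    [-0.43,-0.8,0,0,0,0,0],
    [-0.43,-0.8,0,0,0,0,0]
  ]
}}

```text
clock: 10.52
eef_pos: [513.6, -4.0, 118.7]
eef_rot: [3.141, 0.003, -0.291]
wrist_force: [0.4, -0.9, -0.5]
finger_gap: 93.7
finger_force: 0.0
```

Call:
{"op": "jog_arm", "data": {
  "series": [
    [-0.43,-0.8,0,0,0,0,0],
    [-0.43,-0.8,0,0,0,0,0],
    [-0.43,-0.8,0,0,0,0,0],
    [-0.43,-0.8,0,0,0,0,0]
  ]
}}

```text
clock: 10.85
eef_pos: [462.5, -99.5, 119.0]
eef_rot: [3.141, 0.002, -0.291]
wrist_force: [-0.2, 0.5, -0.8]
finger_gap: 93.8
finger_force: 0.0
```

Call:
{"op": "jog_arm", "data": {
  "series": [
    [-0.43,-0.8,0,0,0,0,0],
    [-0.43,-0.8,0,0,0,0,0],
    [-0.43,-0.8,0,0,0,0,0],
    [-0.43,-0.8,0,0,0,0,0],
    [-0.43,-0.8,0,0,0,0,0]
  ]
}}

```text
clock: 11.27
eef_pos: [412.6, -193.2, 119.2]
eef_rot: [-3.141, 0.001, -0.29]
wrist_force: [0.3, 0.1, 0.0]
finger_gap: 94.2
finger_force: 0.0
```

Run:
```python
from h import *
import pickle
c=wcam(); pickle.dump(c,open('w5.pkl','wb'))
cv2.imwrite('pics/w5.png',cv2.resize(c['frame'][:,:,::-1][90:330,150:550],None,fx=2,fy=2,interpolation=cv2.INTER_CUBIC))
```

```text
t 11.27 pos [ 412.6 -193.2  119.2] rot [-3.141e+00  1.000e-03 -2.900e-01] gap 94.2
```

View pics/w5.png

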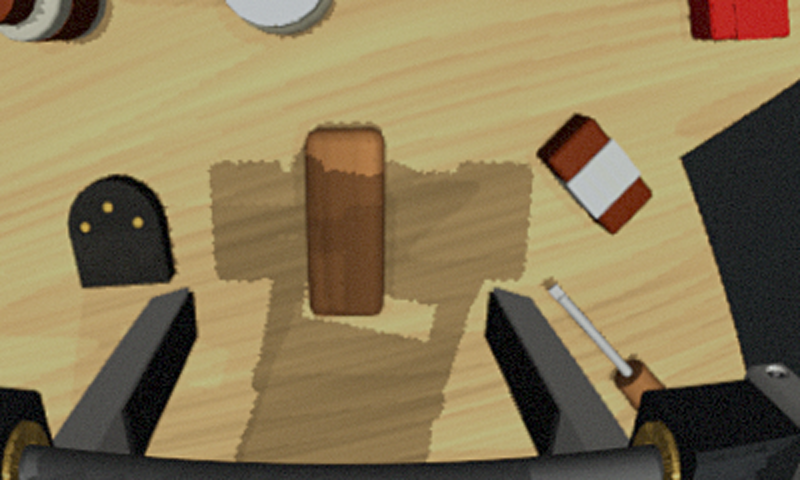

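The brush top spans (305..384, 127..315) in the crop and lines up with the tool. The wax's top face is centred at about (603,178), and its corners will give the yaw.

Run:
```python
from h import *
import pickle
c1=pickle.load(open('w5.pkl','rb'))
q=lambda u,v:(150+u/2,90+v/2)
for n,z,p in [('brush',44,[(305,127),(384,127),(383,315),(308,313)]),('wax',26,[(597,122),(552,165),(612,233),(652,190)])]:
    P=np.array([watz(c1,*q(*x),z) for x in p]); print(n,P.round().tolist(),P.mean(0).round(1),'yaw',np.degrees(np.arctan2(*((P[0]+P[1]-P[2]-P[3])[::-1]))).round(1))
```

```text
brush [[460.0, -191.0], [450.0, -225.0], [360.0, -200.0], [372.0, -164.0]] [ 410.4 -195. ] yaw -16.1
wax [[421.0, -332.0], [406.0, -303.0], [360.0, -330.0], [377.0, -358.0]] [ 390.8 -331. ] yaw 30.1
```

Call:
{"op": "jog_arm", "data": {
  "series": [
    [-0.013,-0.015,-0.3,0,0,0,0],
    [-0.013,-0.015,-0.6,0,0,0,0],
    [-0.013,-0.015,-0.85,0,0,0,0],
    [-0.013,-0.015,-0.95,0,0,0,0],
    [-0.013,-0.015,-0.95,0,0,0,0]
  ]
}}

```text
clock: 11.73
eef_pos: [410.1, -192.7, 2.9]
eef_rot: [-3.14, 0.006, -0.286]
wrist_force: [-0.2, 0.7, 0.4]
finger_gap: 94.1
finger_force: 0.0
```

Call:
{"op": "jog_arm", "data": {
  "series": [
    [0,0,-0.1,0,0,0,0.3],
    [0,0,-0.1,0,0,0,0.5],
    [0,0,-0.1,0,0,0,1],
    [0,0,-0.1,0,0,0,1],
    [0,0,-0.1,0,0,0,1],
    [0,0,-0.1,0,0,0,1],
    [0,0,-0.1,0,0,0,1],
    [0,0,-0.1,0,0,0,1]
  ]
}}

```text
clock: 12.4
eef_pos: [411.1, -195.1, -5.8]
eef_rot: [3.142, -0.0, -0.288]
wrist_force: [-0.2, -0.0, 0.3]
finger_gap: 44.2
finger_force: 0.0
```

Call:
{"op": "jog_arm", "data": {
  "series": [
    [0,0,0,0,0,0,1],
    [0,0,0,0,0,0,1],
    [0,0,0,0,0,0,1],
    [0,0,0,0,0,0,1]
  ]
}}

```text
clock: 12.73
eef_pos: [411.1, -195.1, -5.9]
eef_rot: [3.142, -0.0, -0.288]
wrist_force: [-1.9, 1.4, 4.2]
finger_gap: 38.0
finger_force: 15.0
```

Brush gripped (38 mm). Lifting it and carrying it to its nest.

Call:
{"op": "jog_arm", "data": {
  "series": [
    [0,0,0.2,0,0,0,1],
    [0,0,0.5,0,0,0,1],
    [0,0,0.75,0,0,0,1],
    [0,0,0.75,0,0,0,1]
  ]
}}

```text
clock: 13.07
eef_pos: [413.2, -196.3, 88.9]
eef_rot: [3.14, -0.007, -0.288]
wrist_force: [0.5, -0.0, -0.0]
finger_gap: 37.9
finger_force: 15.0
```

Call:
{"op": "jog_arm", "data": {
  "series": [
    [0.06,0.3,0,0,0,0,1],
    [0.12,0.6,0,0,0,0,1],
    [0.175,0.88,0,0,0,0,1],
    [0.175,0.88,0,0,0,0,1]
  ]
}}

```text
clock: 13.4
eef_pos: [432.2, -85.3, 83.3]
eef_rot: [-3.141, 0.001, -0.285]
wrist_force: [-0.1, 0.2, -0.9]
finger_gap: 37.8
finger_force: 15.0
```

Call:
{"op": "jog_arm", "data": {
  "series": [
    [0.06,0.3,0,0,0,0,1],
    [0.12,0.6,0,0,0,0,1],
    [0.175,0.88,0,0,0,0,1],
    [0.175,0.88,0,0,0,0,1]
  ]
}}

```text
clock: 13.73
eef_pos: [453.3, 20.0, 83.3]
eef_rot: [-3.141, 0.001, -0.284]
wrist_force: [1.3, -0.9, -0.7]
finger_gap: 38.0
finger_force: 15.0
```

Call:
{"op": "jog_arm", "data": {
  "series": [
    [0.06,0.3,0,0,0,0,1],
    [0.12,0.6,0,0,0,0,1],
    [0.175,0.88,0,0,0,0,1],
    [0.175,0.88,0,0,0,0,1]
  ]
}}

```text
clock: 14.07
eef_pos: [474.5, 125.3, 83.3]
eef_rot: [-3.141, 0.0, -0.285]
wrist_force: [0.8, -0.8, -1.3]
finger_gap: 37.8
finger_force: 15.0
```

Call:
{"op": "jog_arm", "data": {
  "series": [
    [0.06,0.3,0,0,0,0,1],
    [0.12,0.6,0,0,0,0,1],
    [0.175,0.88,0,0,0,0,1],
    [0.175,0.88,0,0,0,0,1],
    [0.175,0.88,0,0,0,0,1],
    [0.175,0.88,0,0,0,0,1]
  ]
}}

```text
clock: 14.57
eef_pos: [494.8, 226.2, 83.2]
eef_rot: [3.141, 0.001, -0.288]
wrist_force: [-0.6, -0.6, -1.4]
finger_gap: 38.1
finger_force: 15.0
```

Call:
{"op": "jog_arm", "data": {
  "series": [
    [0,0.012,-0.25,0,0,0,1],
    [0,0.012,-0.45,0,0,0,1],
    [0,0.012,-0.58,0,0,0,1],
    [0,0.012,-0.63,0,0,0,1],
    [0,0.012,-0.672,0,0,0,1],
    [0,0.012,-0.672,0,0,0,1],
    [0,0.012,-0.672,0,0,0,1]
  ]
}}

```text
clock: 15.15
eef_pos: [495.4, 227.6, 3.8]
eef_rot: [-3.141, -0.0, -0.289]
wrist_force: [-1.3, -0.1, -1.3]
finger_gap: 37.9
finger_force: 15.0
```

Call:
{"op": "jog_arm", "data": {
  "series": [
    [0,0,0,0,0,0,0.45],
    [0,0,0,0,0,0,0.45],
    [0,0,0,0,0,0,0.45],
    [0,0,0,0,0,0,0.45]
  ]
}}

```text
clock: 15.48
eef_pos: [495.1, 228.7, 3.5]
eef_rot: [-3.141, -0.0, -0.288]
wrist_force: [-0.4, 0.5, 0.1]
finger_gap: 51.7
finger_force: 0.0
```

Call:
{"op": "jog_arm", "data": {
  "series": [
    [0,0,0.1,0,0,0,0.45],
    [0,0,0.3,0,0,0,0.45],
    [0,0,0.6,0,0,0,0],
    [0,0,0.95,0,0,0,0],
    [0,0,0.95,0,0,0,0],
    [0,0,0.95,0,0,0,0]
  ]
}}

```text
clock: 15.98
eef_pos: [496.1, 229.3, 120.4]
eef_rot: [-3.138, -0.004, -0.288]
wrist_force: [-0.2, 0.4, -0.2]
finger_gap: 74.8
finger_force: 0.0
```

Brush set down. Now the wax.

Call:
{"op": "jog_arm", "data": {
  "series": [
    [-0.175,-0.93,0,0,0,0.128,0],
    [-0.175,-0.93,0,0,0,0.128,0],
    [-0.175,-0.93,0,0,0,0.128,0],
    [-0.175,-0.93,0,0,0,0.128,0]
  ]
}}

```text
clock: 16.32
eef_pos: [472.6, 113.3, 116.6]
eef_rot: [3.14, 0.002, -0.089]
wrist_force: [-0.7, 0.2, 0.7]
finger_gap: 93.6
finger_force: 0.0
```

Call:
{"op": "jog_arm", "data": {
  "series": [
    [-0.175,-0.93,0,0,0,0.128,0],
    [-0.175,-0.93,0,0,0,0.128,0],
    [-0.175,-0.93,0,0,0,0.128,0],
    [-0.175,-0.93,0,0,0,0.128,0]
  ]
}}

```text
clock: 16.65
eef_pos: [451.8, 1.8, 116.8]
eef_rot: [3.141, 0.002, 0.111]
wrist_force: [-0.0, 1.3, 0.4]
finger_gap: 94.0
finger_force: 0.0
```

Call:
{"op": "jog_arm", "data": {
  "series": [
    [-0.175,-0.93,0,0,0,0.128,0],
    [-0.175,-0.93,0,0,0,0.128,0],
    [-0.175,-0.93,0,0,0,0.128,0],
    [-0.175,-0.93,0,0,0,0.128,0]
  ]
}}

```text
clock: 16.98
eef_pos: [430.9, -110.0, 116.8]
eef_rot: [3.142, 0.001, 0.312]
wrist_force: [0.6, 1.4, -0.7]
finger_gap: 94.3
finger_force: 0.0
```

Call:
{"op": "jog_arm", "data": {
  "series": [
    [-0.175,-0.93,0,0,0,0.128,0],
    [-0.175,-0.93,0,0,0,0.128,0],
    [-0.175,-0.93,0,0,0,0.128,0],
    [-0.175,-0.93,0,0,0,0.128,0]
  ]
}}

```text
clock: 17.32
eef_pos: [410.1, -221.4, 116.8]
eef_rot: [-3.141, 0.001, 0.513]
wrist_force: [0.5, 1.1, 1.1]
finger_gap: 94.1
finger_force: 0.0
```

Call:
{"op": "jog_arm", "data": {
  "series": [
    [-0.175,-0.93,0,0,0,0,0],
    [-0.175,-0.93,0,0,0,0,0],
    [-0.175,-0.93,0,0,0,0,0],
    [-0.175,-0.93,0,0,0,0,0],
    [-0.175,-0.93,0,0,0,0,0]
  ]
}}

```text
clock: 17.73
eef_pos: [389.9, -329.2, 116.4]
eef_rot: [-3.14, 0.0, 0.514]
wrist_force: [-0.1, 0.8, -1.2]
finger_gap: 94.1
finger_force: 0.0
```

Run:
```python
from h import *
import pickle
c=wcam(); pickle.dump(c,open('w6.pkl','wb')); save('w6f',c['frame'])
f=c['frame'].astype(int); m=((f[...,0]-f[...,2]>45)&(f[...,0]<165)&(f[...,1]<75)).astype(np.uint8)
w=((f.min(-1)>150)).astype(np.uint8)
for k,mm in(('brown',m),('white',w)):
  n,l,st,ce=cv2.connectedComponentsWithStats(mm)
  for i in range(1,n):
    if st[i,4]>120:
      v,u=np.nonzero(l==i); r=cv2.minAreaRect(np.c_[u,v].astype(np.float32)); P=[watz(c,*p,26).round(1).tolist() for p in cv2.boxPoints(r)]
      if 250<ce[i][0]<400: print(k,st[i],ce[i].round(1),watz(c,*ce[i],26).round(1),P)
```

```text
t 17.73 pos [ 389.9 -329.2  116.4] rot [-3.14   0.     0.514] gap 94.1
brown [306 167  35  17 526] [322.4 175. ] [ 409.6 -319.4] [[408.7, -301.7], [424.9, -330.2], [411.2, -338.3], [394.8, -309.4]]
brown [306 210  34  14 421] [322.7 216.9] [ 372.3 -340.9] [[370.5, -322.7], [386.8, -351.5], [374.8, -358.6], [358.3, -329.4]]
white [241   0  53  22 864] [266.5   8.5] [ 527.  -191.8] [[524.6, -163.8], [546.1, -210.0], [526.8, -221.2], [505.0, -175.7]]
white [380  68  39  44 534] [392.6  90.3] [ 515.  -336.2] [[519.7, -313.7], [545.1, -337.3], [515.1, -367.2], [489.9, -342.9]]
```

Run:
```python
from h import *
import pickle
c=pickle.load(open('w5.pkl','rb'))
print(watz(c,425,231,5),watz(c,462,275,5))
```

```text
[ 332.27556765 -295.6500794 ] [ 255.09645781 -335.83506153]
```

Call:
{"op": "jog_arm", "data": {
  "series": [
    [0.012,-0.01,-0.3,0,0,0,0.3],
    [0.012,-0.01,-0.6,0,0,0,0.3],
    [0.012,-0.01,-0.7,0,0,0,0.3],
    [0.012,-0.01,-0.7,0,0,0,0.3],
    [0.012,-0.01,-0.7,0,0,0,0.3]
  ]
}}

```text
clock: 18.2
eef_pos: [392.0, -329.2, 33.4]
eef_rot: [-3.141, 0.0, 0.518]
wrist_force: [-0.2, -0.3, 0.6]
finger_gap: 66.6
finger_force: 0.0
```

Call:
{"op": "jog_arm", "data": {
  "series": [
    [0,-0.007,-0.15,0,0,0,0.3],
    [0,-0.007,-0.28,0,0,0,0.3],
    [0,-0.007,-0.38,0,0,0,0.3],
    [0,-0.007,-0.38,0,0,0,0.3],
    [0,-0.007,-0.38,0,0,0,1],
    [0,-0.007,-0.38,0,0,0,1],
    [0,-0.007,-0.38,0,0,0,1],
    [0,-0.007,-0.38,0,0,0,1]
  ]
}}

```text
clock: 18.87
eef_pos: [391.9, -331.6, -11.3]
eef_rot: [3.14, -0.0, 0.516]
wrist_force: [-0.1, -1.0, -0.1]
finger_gap: 42.8
finger_force: 0.0
```

Call:
{"op": "jog_arm", "data": {
  "series": [
    [0,0,0,0,0,0,1],
    [0,0,0,0,0,0,1],
    [0,0,0,0,0,0,1]
  ]
}}

```text
clock: 19.12
eef_pos: [391.7, -331.4, -11.8]
eef_rot: [3.141, -0.0, 0.516]
wrist_force: [-0.9, 1.9, 6.2]
finger_gap: 33.7
finger_force: 15.0
```

Call:
{"op": "jog_arm", "data": {
  "series": [
    [0,0,0.2,0,0,0,1],
    [0,0,0.5,0,0,0,1],
    [0,0,0.8,0,0,0,1],
    [0,0,0.8,0,0,0,1]
  ]
}}

```text
clock: 19.45
eef_pos: [393.6, -333.3, 90.0]
eef_rot: [3.133, -0.003, 0.516]
wrist_force: [0.2, -0.4, 0.3]
finger_gap: 33.9
finger_force: 15.0
```

Call:
{"op": "jog_arm", "data": {
  "series": [
    [0.05,0.3,0,0,0,-0.04,1],
    [0.1,0.6,0,0,0,-0.08,1],
    [0.157,0.968,0,0,0,-0.128,1],
    [0.157,0.968,0,0,0,-0.128,1]
  ]
}}

```text
clock: 19.78
eef_pos: [410.3, -210.4, 83.3]
eef_rot: [-3.14, 0.0, 0.312]
wrist_force: [-0.2, -1.0, -0.3]
finger_gap: 33.3
finger_force: 15.0
```

Call:
{"op": "jog_arm", "data": {
  "series": [
    [0.05,0.3,0,0,0,-0.04,1],
    [0.1,0.6,0,0,0,-0.08,1],
    [0.157,0.968,0,0,0,-0.128,1],
    [0.157,0.968,0,0,0,-0.128,1]
  ]
}}

```text
clock: 20.12
eef_pos: [429.3, -94.3, 83.4]
eef_rot: [-3.141, 0.0, 0.111]
wrist_force: [0.4, 0.2, -1.3]
finger_gap: 34.0
finger_force: 15.0
```

Call:
{"op": "jog_arm", "data": {
  "series": [
    [0.05,0.3,0,0,0,-0.04,1],
    [0.1,0.6,0,0,0,-0.08,1],
    [0.157,0.968,0,0,0,-0.128,1],
    [0.157,0.968,0,0,0,-0.128,1]
  ]
}}

```text
clock: 20.45
eef_pos: [448.3, 21.7, 83.5]
eef_rot: [-3.141, -0.0, -0.089]
wrist_force: [0.1, -0.2, -1.0]
finger_gap: 33.8
finger_force: 15.0
```

Call:
{"op": "jog_arm", "data": {
  "series": [
    [0.05,0.3,0,0,0,-0.04,1],
    [0.1,0.6,0,0,0,-0.08,1],
    [0.157,0.968,0,0,0,-0.128,1],
    [0.157,0.968,0,0,0,-0.128,1],
    [0.157,0.968,0,0,0,-0.128,1],
    [0.157,0.968,0,0,0,-0.128,1]
  ]
}}

```text
clock: 20.95
eef_pos: [466.6, 132.8, 83.3]
eef_rot: [3.141, 0.001, -0.286]
wrist_force: [0.1, -0.9, -1.0]
finger_gap: 33.8
finger_force: 15.0
```

Call:
{"op": "jog_arm", "data": {
  "series": [
    [0,0,-0.25,0,0,0,1],
    [0,0,-0.5,0,0,0,1],
    [0,0,-0.62,0,0,0,1],
    [0,0,-0.68,0,0,0,1],
    [0,0,-0.722,0,0,0,1],
    [0,0,-0.722,0,0,0,1],
    [0,0,-0.722,0,0,0,1]
  ]
}}

```text
clock: 21.53
eef_pos: [467.2, 132.1, -2.5]
eef_rot: [-3.141, -0.001, -0.289]
wrist_force: [-0.6, 1.0, -0.8]
finger_gap: 34.1
finger_force: 15.0
```

Call:
{"op": "jog_arm", "data": {
  "series": [
    [0,0,0,0,0,0,0.5],
    [0,0,0,0,0,0,0.5],
    [0,0,0,0,0,0,0.5],
    [0,0,0,0,0,0,0.5]
  ]
}}

```text
clock: 21.87
eef_pos: [467.1, 132.7, -2.6]
eef_rot: [3.141, -0.001, -0.288]
wrist_force: [0.5, -6.8, 4.2]
finger_gap: 42.0
finger_force: 11.8
```

Call:
{"op": "jog_arm", "data": {
  "series": [
    [0,0,0.1,0,0,0,0.5],
    [0,0,0.3,0,0,0,0.5],
    [0,0,0.6,0,0,0,0],
    [0,0,0.95,0,0,0,0],
    [0,0,0.95,0,0,0,0],
    [0,0,0.95,0,0,0,0]
  ]
}}

```text
clock: 22.37
eef_pos: [468.0, 133.6, 113.1]
eef_rot: [-3.139, -0.004, -0.288]
wrist_force: [-0.2, -0.9, -1.1]
finger_gap: 70.1
finger_force: 0.0
```

```bash
cat > chk.py <<'E'
from h import *
c=wcam(); f=c['frame'].astype(int); m=((f[...,0]-f[...,2]>45)&(f[...,0]<165)&(f[...,1]<75)).astype(np.uint8)
w=((f.min(-1)>140)&(f.max(-1)-f.min(-1)<40)).astype(np.uint8)
for k,mm in(('brown',m),('white',w)):
  n,l,st,ce=cv2.connectedComponentsWithStats(mm)
  for i in range(1,n):
    if st[i,4]>120:
      v,u=np.nonzero(l==i); r=cv2.minAreaRect(np.c_[u,v].astype(np.float32)); P=[watz(c,*p,34).round(1).tolist() for p in cv2.boxPoints(r)]
      if 250<ce[i][0]<400 and ce[i][1]<260: print(k,st[i],ce[i].round(1),watz(c,*ce[i],34).round(1),P)
cv2.imwrite('pics/chk.png',cv2.resize(c['frame'][:,:,::-1][50:330,150:550],None,fx=2,fy=2,interpolation=cv2.INTER_CUBIC))
E
python3 chk.py
```

```text
t 22.37 pos [468.  133.6 113.1] rot [-3.139 -0.004 -0.288] gap 70.1
brown [305 172  36  19 493] [323.  182.3] [483.7 126.2] [[498.0, 139.5], [488.8, 108.2], [472.1, 112.8], [481.4, 144.6]]
brown [305 219  35  15 492] [321.9 225.6] [442.5 139.3] [[453.7, 153.2], [444.3, 121.5], [430.1, 125.3], [439.6, 157.5]]
white [ 266    0  119  265 2230] [363.1 154.3] [499.  83.] [[418.7, 207.1], [666.9, 99.2], [631.0, 6.1], [373.8, 103.5]]
white [182   8 193 150 904] [308.8 117.3] [545.6 121.5] [[567.5, 244.9], [706.0, 187.7], [625.9, 21.5], [494.0, 74.9]]
white [305 192  36  26 339] [315.3 203. ] [466.4 138.9] [[479.5, 145.1], [470.2, 113.3], [446.0, 120.0], [455.6, 152.6]]
```

View pics/chk.png

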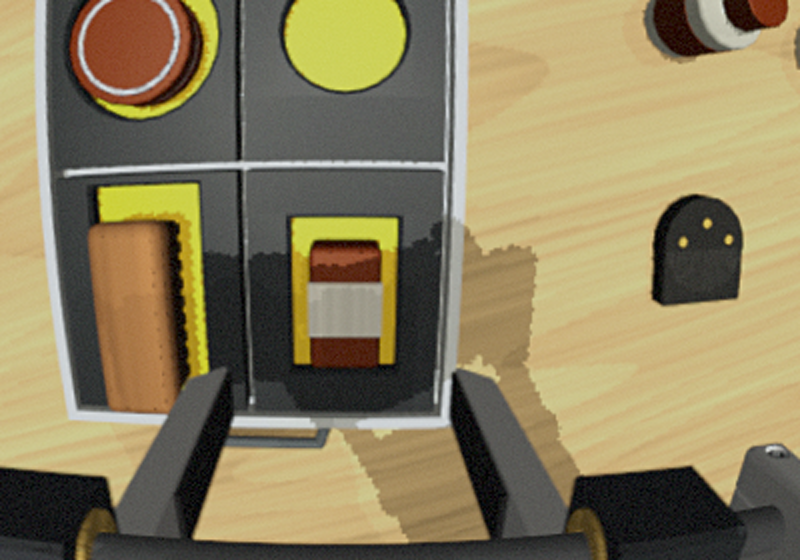

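The wax sits in its pocket. The brush and tin appear seated too, and I'll check their positions numerically at z = 52 and z = 38.

Run:
```python
from h import *
c=wcam(); q=lambda u,v,z:watz(c,150+u/2,50+v/2,z)
P=np.array([q(u,v,52) for u,v in [(90,225),(167,222),(181,410),(106,411)]]);print(P.round(),P.mean(0))
print('tin',q(129,43,38),'wax',np.mean([q(u,v,34) for u,v in[(310,241),(380,241),(380,367),(310,367)]],0))
f=c['frame']; print('bottle cap',q(757,5,90))
```

```text
t 22.42 pos [466.9 133.4 111.3] rot [-3.141e+00 -1.000e-03 -2.880e-01] gap 74.2
[[538. 231.]
 [528. 195.]
 [441. 221.]
 [450. 260.]] [489.38785429 226.74704303]
tin [612.72894104 190.74922457] wax [463.72908178 131.88573886]
bottle cap [557.5437838  -76.02254017]
```

Call:
{"op": "jog_arm", "data": {
  "series": [
    [0.4,-0.915,0,0,0,0,0],
    [0.4,-0.915,0,0,0,0,0],
    [0.4,-0.915,0,0,0,0,0],
    [0.4,-0.915,0,0,0,0,0]
  ]
}}

```text
clock: 22.8
eef_pos: [515.7, 19.0, 109.3]
eef_rot: [3.14, 0.002, -0.292]
wrist_force: [-0.0, 0.6, -0.3]
finger_gap: 93.8
finger_force: 0.0
```

Call:
{"op": "jog_arm", "data": {
  "series": [
    [0.4,-0.915,0.05,0,0,0,0],
    [0.4,-0.915,0.05,0,0,0,0],
    [0.4,-0.915,0.05,0,0,0,0],
    [0.4,-0.915,0.05,0,0,0,0],
    [0.4,-0.915,0.05,0,0,0,0]
  ]
}}

```text
clock: 23.22
eef_pos: [562.3, -87.3, 115.0]
eef_rot: [3.141, 0.003, -0.29]
wrist_force: [-1.0, 0.3, -0.0]
finger_gap: 93.9
finger_force: 0.0
```

Run:
```python
from h import *
c=wcam(); save('w8',c['frame']); f=c['frame'].astype(int); m=((f[...,0]-f[...,2]>40)&(f[...,0]<190)&(f[...,1]<80)).astype(np.uint8)
n,l,st,ce=cv2.connectedComponentsWithStats(m)
for i in range(1,n):
  if st[i,4]>80 and 200<ce[i][0]<450: print(st[i],ce[i].round(),watz(c,*ce[i],90).round(1),watz(c,*ce[i],30).round(1))
cv2.imwrite('pics/w8c.png',cv2.resize(c['frame'][:,:,::-1][100:340,180:480],None,fx=2.5,fy=2.5,interpolation=cv2.INTER_CUBIC))
```

```text
t 23.22 pos [562.3 -87.3 115. ] rot [ 3.141e+00  3.000e-03 -2.900e-01] gap 93.9
[304 207  30  28 672] [319. 221.] [561.2 -85.9] [540.  -79.3]
[ 297  346  244   43 2334] [425. 373.] [ 350.3 -147. ] [ 273.9 -156.5]
```

The cap is at (319,221), giving (561,-86), which is centred between the fingers.

Call:
{"op": "jog_arm", "data": {
  "series": [
    [0,0.01,-0.2,0,0,0,0],
    [0,0.01,-0.4,0,0,0,0],
    [0,0.01,-0.6,0,0,0,0],
    [0,0.01,-0.8,0,0,0,0],
    [0,0.01,-0.95,0,0,0,0],
    [0,0.01,-0.95,0,0,0,0],
    [0,0.01,-0.95,0,0,0,0.3],
    [0,0.01,-0.95,0,0,0,0.5]
  ]
}}

```text
clock: 23.93
eef_pos: [563.2, -84.4, 4.1]
eef_rot: [-3.141, -0.001, -0.287]
wrist_force: [0.8, 1.1, 0.1]
finger_gap: 84.1
finger_force: 0.0
```

Call:
{"op": "jog_arm", "data": {
  "series": [
    [0,0,0,0,0,0,0.5],
    [0,0,0,0,0,0,0.5],
    [0,0,0,0,0,0,0.5],
    [0,0,0,0,0,0,0.7],
    [0,0,0,0,0,0,1],
    [0,0,0,0,0,0,1],
    [0,0,0,0,0,0,1],
    [0,0,0,0,0,0,1]
  ]
}}

```text
clock: 24.6
eef_pos: [562.8, -85.1, 3.2]
eef_rot: [3.142, -0.0, -0.288]
wrist_force: [-0.5, 0.1, 1.4]
finger_gap: 39.8
finger_force: 15.0
```

Call:
{"op": "jog_arm", "data": {
  "series": [
    [0,0,0.15,0,0,0,1],
    [0,0,0.35,0,0,0,1],
    [0,0,0.55,0,0,0,1],
    [0,0,0.65,0,0,0,1],
    [0,0,0.65,0,0,0,1]
  ]
}}

```text
clock: 25.02
eef_pos: [564.1, -85.3, 83.5]
eef_rot: [-3.141, -0.004, -0.288]
wrist_force: [-0.6, -0.1, -1.1]
finger_gap: 39.3
finger_force: 15.0
```

Call:
{"op": "jog_arm", "data": {
  "series": [
    [0.03,0.2,0,0,0,0,1],
    [0.06,0.4,0,0,0,0,1],
    [0.09,0.6,0,0,0,0,1],
    [0.115,0.757,0,0,0,0,1],
    [0.115,0.757,0,0,0,0,1]
  ]
}}

```text
clock: 25.43
eef_pos: [576.2, 8.7, 79.3]
eef_rot: [-3.142, 0.002, -0.285]
wrist_force: [-0.3, -0.7, -0.6]
finger_gap: 39.6
finger_force: 15.0
```

Call:
{"op": "jog_arm", "data": {
  "series": [
    [0.03,0.2,0,0,0,0,1],
    [0.06,0.4,0,0,0,0,1],
    [0.09,0.6,0,0,0,0,1],
    [0.115,0.757,0,0,0,0,1],
    [0.115,0.757,0,0,0,0,1],
    [0.115,0.757,0,0,0,0,1]
  ]
}}

```text
clock: 25.93
eef_pos: [589.9, 96.6, 79.7]
eef_rot: [3.141, 0.002, -0.287]
wrist_force: [0.4, -0.9, -0.9]
finger_gap: 39.8
finger_force: 15.0
```

Call:
{"op": "jog_arm", "data": {
  "series": [
    [0,0,-0.15,0,0,0,1],
    [0,0,-0.3,0,0,0,1],
    [0,0,-0.42,0,0,0,1],
    [0,0,-0.5,0,0,0,1],
    [0,0,-0.55,0,0,0,1],
    [0,0,-0.572,0,0,0,1],
    [0,0,-0.572,0,0,0,1],
    [0,0,-0.572,0,0,0,1]
  ]
}}

```text
clock: 26.6
eef_pos: [591.1, 95.0, 13.4]
eef_rot: [3.141, -0.002, -0.289]
wrist_force: [-2.1, -5.8, 7.9]
finger_gap: 39.5
finger_force: 15.0
```

Call:
{"op": "jog_arm", "data": {
  "series": [
    [0,0,0,0,0,0,0.5],
    [0,0,0,0,0,0,0.45],
    [0,0,0,0,0,0,0.4],
    [0,0,0,0,0,0,0.35],
    [0,0,0,0,0,0,0.35],
    [0,0,0,0,0,0,0.35]
  ]
}}

```text
clock: 27.1
eef_pos: [590.4, 96.7, 12.3]
eef_rot: [3.142, 0.0, -0.288]
wrist_force: [0.5, -0.4, 0.5]
finger_gap: 61.1
finger_force: 0.0
```

Call:
{"op": "jog_arm", "data": {
  "series": [
    [0,0,0.1,0,0,0,0.35],
    [0,0,0.25,0,0,0,0.35],
    [0,0,0.5,0,0,0,0.35],
    [0,0,0.75,0,0,0,0.35],
    [0,0,1,0,0,0,0.35],
    [0,0,1,0,0,0,0.35]
  ]
}}

```text
clock: 27.6
eef_pos: [592.9, 97.0, 139.7]
eef_rot: [-3.138, -0.009, -0.288]
wrist_force: [0.3, -0.2, 0.1]
finger_gap: 61.4
finger_force: 0.0
```

Call:
{"op": "jog_arm", "data": {
  "series": [
    [-0.5,-0.5,0.8,0,0,0,0],
    [-0.5,-0.5,0.8,0,0,0,0],
    [-0.5,-0.5,0.8,0,0,0,0],
    [-0.5,-0.5,0.8,0,0,0,0],
    [-0.5,-0.5,0.8,0,0,0,0],
    [-0.5,-0.5,0.8,0,0,0,0]
  ]
}}

```text
clock: 28.1
eef_pos: [530.4, 36.8, 228.3]
eef_rot: [-3.141, -0.0, -0.288]
wrist_force: [-0.3, 0.3, -0.5]
finger_gap: 93.7
finger_force: 0.0
```

Run:
```python
from h import *
import pickle
c=wcam(); sd=manip.camera('side'); pickle.dump((c,sd),open('fin.pkl','wb'))
b=np.zeros((400,800,3),np.uint8)
b[:,:400]=cv2.resize(c['frame'][30:230,200:400],(400,400),interpolation=cv2.INTER_CUBIC)
b[:260,400:]=cv2.resize(sd['frame'][100:200,200:353],(400,260),interpolation=cv2.INTER_CUBIC)
save('fin',b)
```

```text
t 28.1 pos [530.4  36.8 228.3] rot [-3.141 -0.    -0.288] gap 93.7
```

View pics/fin.png

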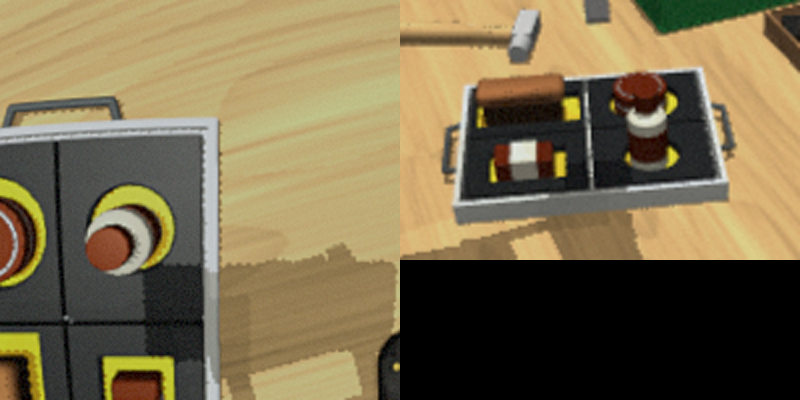

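Run:
```python
from h import *
import pickle
c,sd=pickle.load(open('fin.pkl','rb')); a=-.29; ex=np.array([np.cos(a),np.sin(a),0]);ey=np.array([-ex[1],ex[0],0])
q=lambda X:((proj(sd,X)-[200,100])*2.614+[400,0]).round()
for n,C,hx,hy,z in [('brush',(495.2,228.1,0),47.5,19,52),('brush botblock',(495.2,228.1,0),47.5,19,34),('wax',(466.8,133.2,0),30,17,34)]:
    print(n,[q(np.array(C)+i*hx*ex+j*hy*ey+[0,0,z]).tolist() for i in(-1,1) for j in(-1,1)])
print('tin',q((618.8,191.2,38)),'cap',q((590.4,96.4,98)),'bottle base',q((590.4,96.4,8)))
f=(sd['frame'][100:200,200:353]).astype(int)
m=((f[...,0]-f[...,2]>45)&(f[...,0]>100)&(f[...,1]<130)&(f[...,1]>50)).astype(np.uint8); m[:25]=0
n,l,st,ce=cv2.connectedComponentsWithStats(m)
for i in range(1,n):
    if st[i,4]>100: print((st[i]*2.614).round(),(ce[i]*2.614+[400,0]).round())
```

```text
brush [[477.0, 101.0], [479.0, 81.0], [566.0, 94.0], [565.0, 74.0]]
brush botblock [[480.0, 114.0], [482.0, 95.0], [568.0, 107.0], [567.0, 88.0]]
wax [[493.0, 169.0], [495.0, 148.0], [553.0, 164.0], [553.0, 144.0]]
tin [641.  89.] cap [645.  94.] bottle base [650. 165.]
[ 76.  73.  89.  29. 651.] [518.  86.]
[   0.  209.  243.   52. 2313.] [553. 240.]
```

Everything projects where a seated kit should be. Handing in.

```bash
python3 -c "
from cell import manip
print(manip.sign_off())"
```

```text
the job is handed in; nothing more can be done
None
```

The brown tin, bottle, wax and brush are in their tray pockets, seated upright as far as the final camera checks show, and the job was handed in at about 28 s (no verdict came back); the black tin and bottle were never touched, and the fingertips turned out about 35 mm shorter than `manip.finger_overhang` says, which I corrected for.

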